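# Restock the counter display of a sweet shop

### The arm

A 6-joint arm with a two-finger parallel gripper is mounted at the origin on the work surface. World frame = base frame: x ahead of the robot, y to its left, z up, the work surface at z = 0. Lengths are in m, angles in rad, forces in N, time in s.
With the tool pointing down it reaches from about 0.275 to 0.75 m from the base axis. Payload 10.2 kg.
Tool frame: the origin (TCP) lies at the centre of the arm's flange, where the gripper is bolted on; the fingertips stand 173 mm ahead of it and the grasp point (between the pads) lies 155 mm ahead of it (env.tip_extent is the distance from the TCP to the fingertips, in m); z points along the fingers, y is the line along which they close (so a half turn about z gives the same grasp; the last joint's range is limited). The gripper opens to 85 mm and grips with 20 to 120 N. Pads are 22 mm wide; open, the fingers measure 114 mm over their backs; the gripper's body (76 mm by 85 mm) begins 54 mm behind the grasp point. The pads swing forward as they close: fully open they stand 13 mm farther back than shut.
Start: joints at [-1.561, 0.313, 1.498, -0, 1.331, -0.223], TCP at [0.121, -0.511, 0.405] pointing down, gripper open.
Joint ranges: [-2.94, 2.94], [-0.97, 2.17], [0.19, 2.56], [-1.23, 4.37], [0.02, 3.11], [-2.88, 2.88]. Speed limits (rad/s): [2.39, 2.39, 3.01, 3.14, 3.14, 3.14].

### API

Orientations are given as a unit quaternion [x, y, z, w].
In Python, from bench import env gives the robot as it stands.
- The arm moves only by the shell command python3 -m pendant 'ROWS'. ROWS is JSON, a list of rows, each an object of numbers: "ax", "ay", "az": the turn, a rotation vector about the tool's x, y, z in rad; "x", "y", "z": the shift along the tool's x, y, z in m; "grip": the opening, from -1 (shut) to 1 (fully open). In form: [{"ax": .., "ay": .., "az": .., "x": .., "y": .., "z": .., "grip": ..}, ...]. A call has exactly 10 rows; each row is the pose to reach, as a shift and turn from the pose commanded when the call began, along the tool's axes at that moment; what a row does not reach only later rows make up. A row lasts 1/10 s, in which the tool goes at most 50 mm and 8.59 degrees, less where a joint would pass 70% of its speed; a pose out of reach is approached as far as the arm can. A call with a gripper value outside its range is refused whole. The fingers move at their own pace and stop on an object; the grip force is fixed at half the most. Time passes only in rows, so rows that repeat a pose let the fingers close, or fill a call up. It gives the time, the measured TCP pose, the force, the opening and the grip force at its end, in the units of the state.
- env.sense(): the state, without advancing time (a new reading comes with each control period).
- env.snapshot(name): name is "side" or "top" or "wrist"; returns the picture (480x640x3 uint8, blue, green, red); there is no depth.
- env.calibration(name): a dict with "vfov" (degrees; the focal length in pixels is half the picture's height over the tangent of half this angle, whatever the lens; pixels are square), "cx", "cy" (the principal point, pixels), "distortion" ([k1, k2, p1, p2, k3] as OpenCV has them; the pictures are not rectified), "T" (4x4, takes a point from camera to world coordinates); the wrist camera has in their place "tool_from_camera" (4x4, takes a point from camera to tool coordinates, whose origin is the TCP and whose axes are the flange's). Camera axes: x right, y down, z forward; pixel columns grow to the right and rows downward; lengths in m; the calibration is good to about 2 mm. A picture is of the moment at which its call begins: read the wrist's pose just before it. calibration takes no time and is no camera call.
- env.close_job(): hands the job in; it is judged then, once.
The state is a dict: "clock": time; "qpos": joint angles; "dq": joint speeds; "tau": joint torques, N m; "ee_pos": TCP position; "tool_rot": TCP orientation; "ft_force": force on the tool from outside, world axes, zero at the start; "ft_torque": the same for the moment, N m; "opening": opening from 0.0 (shut) to 1.0 (fully open); "grip_force": force on a finger pad.
Only numpy, scipy, OpenCV 4.12 (cv2) and the standard library are available. Lean on these libraries where they do the work, as an engineer would, in place of code of your own. Each camera call takes 0.05 s, during which the arm holds its last target. There are 200 camera calls.

### The job

Restock the sweet-shop display: put the large round tin, the small round tin, the tied carton and the tall chocolate bar box each into the wooden holder made for it, in any order - each tin into the round recess of its own size, the carton flat in the rectangular recess, and the bar box upright on its edge in the empty middle slot of the rack. Everything must sit right down on the floor of its holder, lowered in gently rather than dropped, and be let go. Leave the sweet jar and the scoop where they are.

Things in the scene. Friction and masses are not known exactly. Their poses are not given: they have to be found in the camera images.
- large_tin: Loose round metal tin, 64 mm across and 46 mm high, standing upright on the counter, about 0.25 kg. Origin: centre of its underside, z axis up.
- small_tin: Loose round metal tin, 44 mm across and 46 mm high, standing upright, about 0.13 kg. Origin: centre of its underside, z axis up.
- carton: Loose closed cardboard carton with a paper band crossed over its top, 84 mm (its x axis) by 52 mm (its y axis), 42 mm high, lying flat, about 0.2 kg. Origin: centre of its underside, z axis up.
- bar_box: Loose thin dark-brown chocolate bar box with a gold band, standing on edge: 76 mm long (its x axis), 18 mm thick (its y axis), 84 mm tall (z axis, up), about 0.16 kg. Best gripped across its thickness near the top. Origin: centre of its underside.
- large_nest: Fixed plywood block, 112 x 112 mm and 14 mm high, with a round recess 80 mm across and 10 mm deep in its top (recess floor 4 mm above the counter): the place of the large tin. Origin: centre of its underside, below the recess's centre; z up.
- small_nest: Fixed plywood block, 92 x 92 mm and 14 mm high, with a round recess 60 mm across and 10 mm deep (floor 4 mm above the counter): the place of the small tin. Origin: centre of its underside, below the recess's centre; z up.
- carton_nest: Fixed plywood block, 128 mm (its x axis) by 96 mm (y axis), 14 mm high, with a rectangular recess 100 mm (x) by 68 mm (y) and 10 mm deep (floor 4 mm above the counter): the place of the carton, long side along long side, either way round. Origin: centre of its underside, below the recess's centre; z up.
- bar_rack: Fixed plywood rack, 102 (x) x 110 mm (y), three slots along x. Outer slots hold fixed bars, tops at 52 mm; the empty middle slot takes the bar box, long side along x, either way round: 30 mm wide (y), 92 mm long (x), floor 6 mm above the counter, 5 mm dividers up to 46 mm, end walls up to 26 mm (heights above the counter). Origin: underside, below the empty slot's centre; z up.
- sweet_jar: Bystander: loose clear round jar of coloured sweets with a white lid, 84 mm across and 101 mm high, 0.5 kg, to the robot's left. Leave it alone. Origin: centre of its underside.
- scoop: Bystander: loose steel sweet scoop lying to the robot's right, about 170 mm long and 50 mm wide, 28 mm high. Leave it alone. Origin: on its underside where handle meets pan; the handle runs along its -x axis.
Things that resemble listed ones, but are neither listed nor needed, are in the scene too. There is more than one size of the bar_box; the job needs the larger. What is shaped like the carton but pink is not meant.

How it is judged:
At the end, for the whole second after the job is handed in: All four are released, still and down on their holders' floors: tins within 10 mm of centre, carton within 14 mm, these three level (0.08 rad) and under 8 mm high; bar box within 18 mm, under 13 mm high, tilt under 0.35 rad; carton and bar box within 0.25 rad of their holder's direction (horizontal distance between large_tin and large_nest below 0.01 m and z of large_tin in the frame of large_nest below 0.008 m and angle between each of large_tin, small_tin, carton's own z axis and vertical below 0.08 rad and linear speed of each of large_tin, small_tin, carton, bar_box below 0.02 m/s and contact force between each of large_tin, small_tin, carton, bar_box and the fingers below 0.1 N and horizontal distance between small_tin and small_nest below 0.01 m and z of small_tin in the frame of small_nest below 0.008 m and horizontal distance between carton and carton_nest below 0.014 m and z of carton in the frame of carton_nest below 0.008 m and horizontal distance between bar_box and bar_rack below 0.018 m and z of bar_box in the frame of bar_rack below 0.013 m and angle between bar_box's own z axis and vertical below 0.35 rad and angle between the x axis of carton and the x axis of carton_nest, either way round below 0.25 rad and angle between the x axis of bar_box and the x axis of bar_rack, either way round below 0.25 rad); the robot touches nothing.
It fails at once if the sweet jar or the scoop is moved more than 30 mm (distance of any of sweet_jar, scoop from where it was at the start of the episode above 0.03 m).
It fails at once if a thing is dropped into its holder (let go more than about 25 mm above the holder's floor) instead of lowered ((horizontal distance between large_tin and large_nest below 0.03 m and z of large_tin in the frame of large_nest above 0.007 m and linear speed of large_tin above 0.6 m/s and contact force between large_tin and the fingers below 0.1 N) or (horizontal distance between small_tin and small_nest below 0.03 m and z of small_tin in the frame of small_nest above 0.007 m and linear speed of small_tin above 0.6 m/s and contact force between small_tin and the fingers below 0.1 N) or (horizontal distance between carton and carton_nest below 0.03 m and z of carton in the frame of carton_nest above 0.007 m and linear speed of carton above 0.6 m/s and contact force between carton and the fingers below 0.1 N) or (horizontal distance between bar_box and bar_rack below 0.03 m and z of bar_box in the frame of bar_rack above 0.007 m and linear speed of bar_box above 0.6 m/s and contact force between bar_box and the fingers below 0.1 N)).
It also fails if it takes over 120 s, if anything falls off the work surface, if the arm or the gripper's body presses on something with over 40 N, if the wrist force passes 120 N, or if a joint passes its speed limit or range.

## Working session

There is one attempt and no reset: what is moved stays moved. The work goes in short steps, Python scripts to look and compute and a shell command to move; the robot and the scene stay as the last step left them, time stands still between calls to the robot, and variables do not carry over. Pictures are saved under pics/ and viewed, at most 17 in all, crops included, and the job is handed in when it is done.

```bash
mkdir -p pics; ls
python3 - <<'E'
from bench import env
import cv2,numpy as np
np.set_printoptions(precision=4,suppress=True)
print(env.sense(), env.tip_extent)
for n in("top","side","wrist"):
    cv2.imwrite(f"pics/{n}0.png",env.snapshot(n)); print(n,env.calibration(n))
E
```

```text
pics
{'clock': 0.0, 'qpos': array([-1.5614,  0.3135,  1.4985,  0.    ,  1.331 , -0.2234]), 'dq': array([-0.0008, -0.0004,  0.0006, -0.0001, -0.0014, -0.0005]), 'tau': array([  0.0001, -41.2271, -25.9743,  -0.0002,   0.0042,  -0.    ]), 'ee_pos': array([ 0.1211, -0.5108,  0.4041]), 'tool_rot': array([ 0.9932,  0.1162,  0.0001, -0.0007]), 'ft_force': array([-0.0674,  0.1733, -0.5702]), 'ft_torque': array([ 0.0102, -0.0489,  0.0638]), 'grip_force': 0.0, 'opening': 1.0001222563401246} 0.1734
top {'vfov': 45.75200043993789, 'cx': 317.5545633525322, 'cy': 244.64248608405313, 'distortion': array([0.0271, 0.    , 0.    , 0.    , 0.    ]), 'T': array([[-0.0237, -0.992 ,  0.1242,  0.3375],
       [-0.9997,  0.0246,  0.0057, -0.0043],
       [-0.0087, -0.124 , -0.9922,  1.3914],
       [ 0.    ,  0.    ,  0.    ,  1.    ]])}
side {'vfov': 56.46425263556453, 'cx': 321.97576667458634, 'cy': 247.06109003453582, 'distortion': array([-0.023,  0.   ,  0.   ,  0.   ,  0.   ]), 'T': array([[-0.9961, -0.0399,  0.0785,  0.4219],
       [-0.0868,  0.5967, -0.7977,  0.8973],
       [-0.015 , -0.8014, -0.5979,  0.7181],
       [ 0.    ,  0.    ,  0.    ,  1.    ]])}
wrist {'vfov': 59.37072044187775, 'cx': 321.7156590251095, 'cy': 242.83668001867588, 'distortion': array([-0.0566,  0.    ,  0.    ,  0.    ,  0.    ]), 'tool_from_camera': array([[ 0.0006, -0.9477, -0.3191,  0.0803],
       [ 1.    ,  0.0006,  0.0002,  0.0008],
       [-0.    , -0.3191,  0.9477,  0.0309],
       [ 0.    ,  0.    ,  0.    ,  1.    ]])}
```

View pics/top0.png

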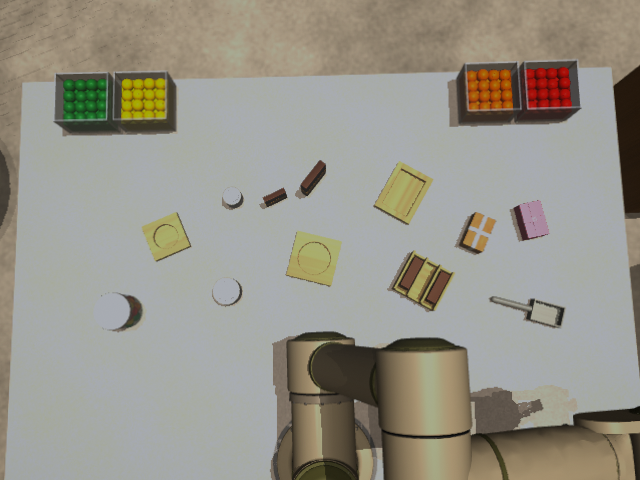

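View pics/side0.png

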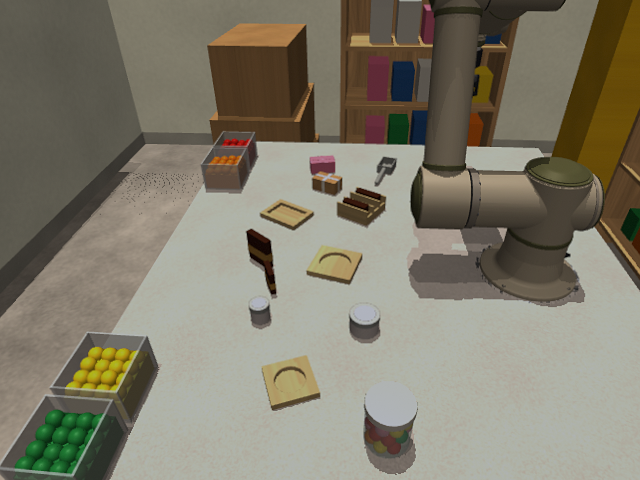

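The top view shows what could be mistaken for what:
- **Bars:** the tall bar is at (313,177) and a smaller lookalike is at (274,197). I choose (313,177).
- **Cartons:** the orange carton is at (478,232) and the pink one is at (532,220). I choose (478,232).
- **Tins:** the large one is at (227,291) and the small one at (232,197). The jar is at (115,311).
- **Nests:** small (166,237), large (315,258), carton (403,192), rack (423,280).

Next I'll take one crop to check this and make the measurements.

```bash
cat > h.py <<'E'
from bench import env
import cv2,numpy as np
from scipy.spatial.transform import Rotation as R
np.set_printoptions(precision=4,suppress=True)
def cam(n,s=None):
    c=env.calibration(n); f=240/np.tan(np.radians(c['vfov']/2))
    K=np.array([[f,0,c['cx']],[0,f,c['cy']],[0,0,1]])
    if n=='wrist':
        s=s or env.sense(); T=np.eye(4); T[:3,:3]=R.from_quat(s['tool_rot']).as_matrix(); T[:3,3]=s['ee_pos']; T=T@c['tool_from_camera']
    else: T=c['T']
    return K,np.array(c['distortion']),np.array(T)
def ray(C,px,z):
    "pixels -> world points on the plane at height z"
    K,d,T=C; u=cv2.undistortPoints(np.float64(px).reshape(-1,1,2),K,d).reshape(-1,2)
    v=np.c_[u,np.ones(len(u))]@T[:3,:3].T; o=T[:3,3]
    return (o+v*((z-o[2])/v[:,2])[:,None])[:,:2]
def rect(P):
    "centre, (long,short) mm, direction of long side"
    (c,(w,h),a)=cv2.minAreaRect(np.float32(P*1000)); 
    if w<h: w,h,a=h,w,a+90
    return np.array(c)/1000,(round(w),round(h)),round(((a+90)%180-90),1)
def blobs(m,lo=60):
    return [k for k in cv2.findContours(m.astype('uint8'),cv2.RETR_EXTERNAL,cv2.CHAIN_APPROX_NONE)[0] if cv2.contourArea(k)>lo]
def tool(dxy):
    "world horizontal shift -> tool axes"
    return R.from_quat(env.sense()['tool_rot']).inv().apply([dxy[0],dxy[1],0])
E
python3 - <<'E'
from h import *
im=cv2.imread('pics/top0.png'); C=cam('top'); h=cv2.cvtColor(im,cv2.COLOR_BGR2HSV)
roi=np.zeros(im.shape[:2],bool); roi[145:328,80:580]=1
H,S,V=cv2.split(h)
for nm,m,z in(('sat',(S>60),0.014),('dark',V<90,0.05),('tinrim',(V<170)&(S<60),0.046)):
    for k in blobs(m&roi):
        x=k.reshape(-1,2); print(nm,x.mean(0).round(),cv2.contourArea(k),*rect(ray(C,x,z)))
print(h[230,60],h[291,227],h[197,232],h[291,212:244,2],h[197,220:246,2])
cv2.imwrite('pics/crop1.png',cv2.resize(im[150:315,200:510],None,fx=2.5,fy=2.5,interpolation=cv2.INTER_CUBIC))
E
```

```text
sat [133. 311.] 163.0 [0.3604 0.4507] (72, 32) -0.9
sat [423. 280.] 2036.0 [ 0.4169 -0.2487] (116, 109) 59.2
sat [480. 244.] 136.0 [ 0.4999 -0.3912] (48, 25) -33.4
sat [313. 258.] 2051.5 [0.4777 0.0143] (113, 113) -15.4
sat [467. 239.] 189.5 [ 0.5157 -0.3604] (46, 29) -24.5
sat [489. 225.] 110.5 [ 0.5477 -0.4148] (37, 21) -25.3
sat [166. 236.] 1381.0 [0.5397 0.3743] (95, 94) 22.1
sat [475. 221.] 144.5 [ 0.5587 -0.3812] (45, 28) -25.9
sat [524. 225.] 200.5 [ 0.5488 -0.4962] (90, 40) 26.7
sat [274. 195.] 96.0 [0.6363 0.1095] (57, 13) -64.9
sat [403. 193.] 1957.5 [ 0.6344 -0.2105] (131, 97) -31.1
sat [313. 174.] 199.5 [0.686  0.0112] (79, 18) -39.0
dark [556. 311.] 87.5 [ 0.3302 -0.537 ] (47, 41) 72.5
dark [131. 311.] 294.5 [0.3594 0.4427] (74, 44) -2.4
dark [424. 285.] 868.5 [ 0.4122 -0.2434] (104, 98) -30.4
dark [468. 236.] 112.5 [ 0.5222 -0.3523] (96, 47) 5.5
dark [523. 226.] 164.5 [ 0.5421 -0.4801] (85, 31) 26.2
dark [275. 197.] 143.5 [0.6221 0.103 ] (55, 25) -65.9
dark [313. 178.] 377.5 [0.6669 0.0108] (88, 30) -39.0
tinrim [529. 309.] 1204.5 [ 0.3439 -0.4789] (180, 58) 73.9
tinrim [130. 309.] 517.0 [0.3635 0.451 ] (82, 82) 88.5
tinrim [227. 291.] 139.0 [0.3988 0.2199] (71, 71) 89.6
tinrim [408. 288.] 189.5 [ 0.4119 -0.2372] (123, 115) 59.2
tinrim [471. 239.] 173.5 [ 0.522  -0.3703] (98, 69) -25.2
tinrim [530. 220.] 1134.5 [ 0.5506 -0.5003] (90, 81) 13.6
tinrim [274. 201.] 107.0 [0.6128 0.1066] (71, 19) -67.5
tinrim [232. 199.] 406.5 [0.6243 0.2045] (59, 53) -0.2
tinrim [312. 183.] 295.0 [0.6605 0.0128] (109, 37) -40.6
[ 90   6 171] [108  14 178] [108  14 178] [144 178 179 178 179 179 179 179 179 179 179 179 179 179 179 178 179 179
 179 179 179 180 179 179 179 180 179 132  55  66 138 173] [173 174 139 178 179 172 179 179 178 179 179 179 178 179 179 180 179 178
 151 179 165  60  67 141 175 173]
```

View pics/crop1.png

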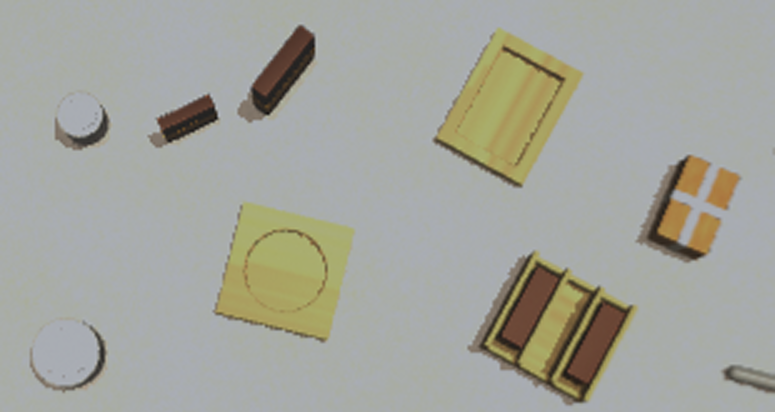

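The crop confirms it. The chosen bar at top-view (313,177) is clearly larger than the one at (274,197), and the orange carton with the white cross is at (478,232). The rack's middle slot is empty, and all the long axes lie near -25° to -40°. Now I'll move to a hover where the wrist camera can see the carton, its nest and the rack.

```bash
python3 -m pendant '[{"x":0.04,"y":-0.01,"az":0.066},{"x":0.087,"y":-0.02,"az":0.132},{"x":0.134,"y":-0.03,"az":0.2},{"x":0.18,"y":-0.04,"az":0.265},{"x":0.228,"y":-0.05,"az":0.33},{"x":0.275,"y":-0.06,"az":0.4},{"x":0.323,"y":-0.072,"az":0.46},{"x":0.37,"y":-0.083,"az":0.53},{"x":0.42,"y":-0.094,"az":0.6},{"x":0.467,"y":-0.105,"az":0.66}]'; python3 -m pendant '[{},{},{},{},{},{},{},{},{},{}]'
python3 - <<'E'
from h import *
s=env.sense(); print(s['ee_pos'],R.from_quat(s['tool_rot']).as_matrix(),s['qpos'],s['opening'])
im=env.snapshot('wrist'); cv2.imwrite('pics/w1.png',im)
E
```

```text
[ 0.1211 -0.5108  0.4043] [[ 0.973   0.2307  0.    ]
 [ 0.2307 -0.973   0.0009]
 [ 0.0002 -0.0009 -1.    ]] [-1.5614  0.3133  1.4982  0.      1.331  -0.2234] 1.0011796396028827$[0]: bad value
$[0]: bad value
```

View pics/w1.png

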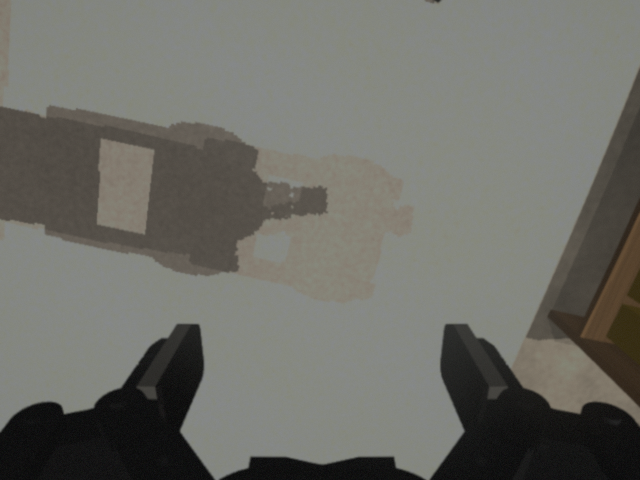

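The call was refused because each row needs every key. From the start pose, this wrist picture shows only counter and the gripper below row 320.

```bash
python3 -m pendant '[{"ax":0,"ay":0,"az":0.066,"x":0.04,"y":-0.012,"z":0,"grip":1},{"ax":0,"ay":0,"az":0.132,"x":0.08,"y":-0.025,"z":0,"grip":1},{"ax":0,"ay":0,"az":0.2,"x":0.125,"y":-0.038,"z":0,"grip":1},{"ax":0,"ay":0,"az":0.265,"x":0.17,"y":-0.05,"z":0,"grip":1},{"ax":0,"ay":0,"az":0.33,"x":0.21,"y":-0.064,"z":0,"grip":1},{"ax":0,"ay":0,"az":0.4,"x":0.25,"y":-0.076,"z":0,"grip":1},{"ax":0,"ay":0,"az":0.46,"x":0.295,"y":-0.09,"z":0,"grip":1},{"ax":0,"ay":0,"az":0.53,"x":0.34,"y":-0.102,"z":0,"grip":1},{"ax":0,"ay":0,"az":0.6,"x":0.38,"y":-0.115,"z":0,"grip":1},{"ax":0,"ay":0,"az":0.66,"x":0.42,"y":-0.127,"z":0,"grip":1}]'
python3 - <<'E'
from h import *
env.snapshot('wrist');env.snapshot('wrist');env.snapshot('wrist');env.snapshot('wrist')
s=env.sense(); print(s['ee_pos'],R.from_quat(s['tool_rot']).as_matrix(),s['qpos'],s['opening'])
im=env.snapshot('wrist'); cv2.imwrite('pics/w2.png',im)
import json; json.dump({k:list(s[k]) for k in('ee_pos','tool_rot')},open('w2.json','w'))
E
```

```text
clock: 1.2
ee_pos: [0.5019, -0.2891, 0.4046]
tool_rot: [0.977, -0.213, -0.0, -0.0]
ft_force: [-0.3, -0.9, -0.5]
opening: 1.0
grip_force: 0.0
[ 0.5009 -0.2899  0.4042] [[ 0.9109 -0.4126 -0.0008]
 [-0.4126 -0.9109  0.0003]
 [-0.0008 -0.     -1.    ]] [-0.7271  0.4328  1.3286 -0.0003  1.381   1.2691] 1.0011268596658134
```

View pics/w2.png

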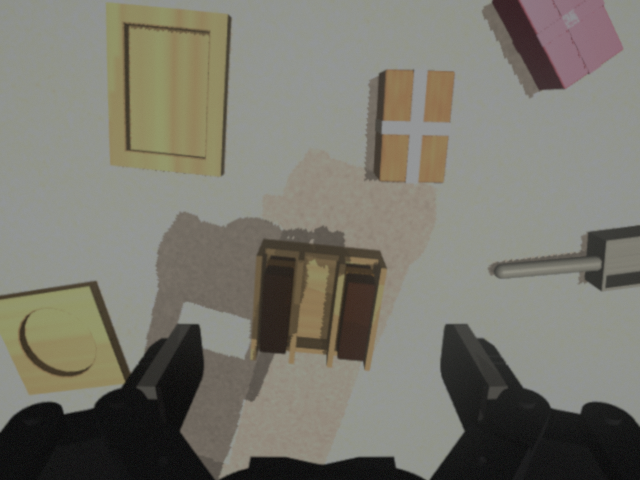

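The wrist view shows these:
- carton nest at about (168,90)
- carton at about (415,126)
- rack at (318,305), with its middle slot near x=317
- large nest at (60,340)
- scoop at (560,265) and pink carton at (560,35), both to be avoided

Run:
```python
from h import *
import json
im=cv2.imread('pics/w2.png'); C=cam('wrist',json.load(open('w2.json')))
H,S,V=cv2.split(cv2.cvtColor(im,cv2.COLOR_BGR2HSV))
print([(H[p],S[p],V[p]) for p in((90,118),(100,398),(128,416),(60,170),(300,315),(300,298))])
def sub(x0,y0,x1,y1):
    m=np.zeros(H.shape,bool); m[y0:y1,x0:x1]=1; return m
for n,b,m,z in(('nest',(90,0,250,190),(S>60)&(V>110),.014),('carton',(350,50,470,200),(S>110)&(V>120)&(H<20),.042),('Lnest',(0,270,135,400),(S>60)&(V>110),.014),
   ('rack',(240,230,400,380),(S>60),.046)):
    k=blobs(m&sub(*b)); P=np.vstack([x.reshape(-1,2) for x in k]); print(n,len(k),P.min(0),P.max(0),*rect(ray(C,P,z)))
# nest recess / rack divider edges along rows
for r in(270,290,310,330,345): print(r,V[r,250:392:2])
```

```text
[(np.uint8(23), np.uint8(87), np.uint8(143)), (np.uint8(16), np.uint8(112), np.uint8(144)), (np.uint8(100), np.uint8(5), np.uint8(149)), (np.uint8(25), np.uint8(88), np.uint8(145)), (np.uint8(19), np.uint8(101), np.uint8(141)), (np.uint8(18), np.uint8(99), np.uint8(106))]
nest 1 [106   3] [227 175] [ 0.6337 -0.2119] (127, 96) -30.7
carton 3 [380  72] [451 171] [ 0.5304 -0.3841] (76, 49) -26.7
Lnest 1 [  0 286] [124 394] [0.4762 0.013 ] (112, 112) -15.2
rack 1 [250 240] [386 369] [ 0.4207 -0.2504] (118, 110) -30.5
270 [111 113 112 106 108 102  63  52  45  40  39  42  42  42  39  41  41  43
  41  40  41  43  66  91 106 105 104  88 101 134 143 144 143 142 143 143
 143 144 143 125 102 104  98  66  67  88  90  84  71  72  70  70  71  71
  73  69  71  70  72  70  69  68  61  61  62  86 140 142 141 145 144]
290 [111 111 110 107 105  74  52  45  44  45  46  49  48  44  46  46  46  47
  45  46  44  64  90 104 106 102  87 111 138 140 139 138 138 140 140 143
 143 140 109 104 104  90  60 106 143 143 105  56  46  64  68  67  67  67
  68  68  67  69  68  68  67  66  63  66 131 144 144 145 145 145 
[... 183 characters left out ...]
 144 140  85  44  51  65  64  68  64  66  65
  67  65  67  65  65  66  65  61 110 145 143 144 145 146 146 145 145]
330 [117  96  88  84  59  50  45  45  42  45  44  43  42  45  44  42  43  45
  42  59  88  90  89  94 136 144 142 144 143 144 145 143 143 144 144 131
  93  93  89  66  74 133 142 129  61  43  56  61  58  59  58  61  60  61
  59  62  61  61  60  57  86 140 142 143 145 144 146 145 148 149 149]
345 [126 141 135 104  63  48  42  45  42  43  44  41  44  44  44  43  44  45
  47  66 120 141 136  91  69  69  70  71  70  71  71  71  71  72  73  71
  65  65  63  73 133 141 125  63  43  55  60  59  57  59  59  60  59  59
  60  59  58  60  57  96 141 142 144 145 147 149 149 149 148 149 149]
```

```bash
python3 -c "
import cv2
im=cv2.imread('pics/w2.png');cv2.imwrite('pics/rack.png',cv2.resize(im[230:380,240:400],None,fx=4,fy=4,interpolation=cv2.INTER_CUBIC))"
```

```text
(no output)
```

View pics/rack.png

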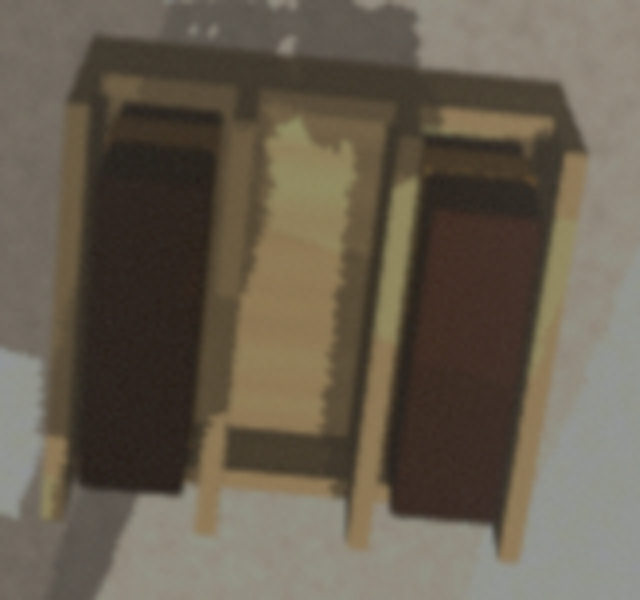

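The crop shows the four outer top corners of the rack at crop px (65,100), (585,152), (518,562) and (42,515). The divider ends are at (207,532) and (358,547), with the empty slot between them.

Run:
```python
from h import *
import json
im=cv2.imread('pics/w2.png'); C=cam('wrist',json.load(open('w2.json')))
H,S,V=cv2.split(cv2.cvtColor(im,cv2.COLOR_BGR2HSV))
q=np.array([(65,100),(585,152),(518,562),(42,515)])/4+[240,230]
P=ray(C,q,.046); print('rack',P.mean(0),np.linalg.norm(P-np.roll(P,-1,0),axis=1)*1000,*rect(P))
e=ray(C,np.array([(207,532),(358,547)])/4+[240,230],.046); print('slot end',e.mean(0),np.linalg.norm(e[0]-e[1]))
m=np.zeros(H.shape,bool); m[50:200,376:470]=1
m&=((S>75)&(V>95)&(H<20)); P=np.vstack([x.reshape(-1,2) for x in blobs(m)]);print('carton',P.min(0),P.max(0),*rect(ray(C,P,.042)))
P=ray(C,[(385,69),(455,71),(444,183),(378,181)],.042);print(P.mean(0),*rect(P))
```

```text
rack [ 0.4144 -0.2471] [109.0607 102.2125 109.536  101.28  ] [ 0.4141 -0.247 ] (110, 102) 59.5
slot end [ 0.3702 -0.2218] 0.03471921610177999
carton [379  70] [453 181] [ 0.5273 -0.3825] (83, 51) -25.3
[ 0.5271 -0.3826] [ 0.527  -0.3825] (84, 53) -25.3
```

```bash
python3 -m pendant '[{"ax":0,"ay":0,"az":0.016,"x":0.02,"y":0.025,"z":0,"grip":1},{"ax":0,"ay":0,"az":0.016,"x":0.042,"y":0.05,"z":0,"grip":1},{"ax":0,"ay":0,"az":0.016,"x":0.062,"y":0.0735,"z":0.02,"grip":1},{"ax":0,"ay":0,"az":0.016,"x":0.062,"y":0.0735,"z":0.06,"grip":1},{"ax":0,"ay":0,"az":0.016,"x":0.062,"y":0.0735,"z":0.1,"grip":1},{"ax":0,"ay":0,"az":0.016,"x":0.062,"y":0.0735,"z":0.14,"grip":1},{"ax":0,"ay":0,"az":0.016,"x":0.062,"y":0.0735,"z":0.17,"grip":1},{"ax":0,"ay":0,"az":0.016,"x":0.062,"y":0.0735,"z":0.195,"grip":1},{"ax":0,"ay":0,"az":0.016,"x":0.062,"y":0.0735,"z":0.21,"grip":1},{"ax":0,"ay":0,"az":0.016,"x":0.062,"y":0.0735,"z":0.218,"grip":1}]'
python3 -m pendant '[{"ax":0,"ay":0,"az":0,"x":0,"y":0,"z":0,"grip":1},{"ax":0,"ay":0,"az":0,"x":0,"y":0,"z":0,"grip":0.5},{"ax":0,"ay":0,"az":0,"x":0,"y":0,"z":0,"grip":0.3},{"ax":0,"ay":0,"az":0,"x":0,"y":0,"z":0,"grip":0.1},{"ax":0,"ay":0,"az":0,"x":0,"y":0,"z":0,"grip":-1},{"ax":0,"ay":0,"az":0,"x":0,"y":0,"z":0,"grip":-1},{"ax":0,"ay":0,"az":0,"x":0,"y":0,"z":0,"grip":-1},{"ax":0,"ay":0,"az":0,"x":0,"y":0,"z":0,"grip":-1},{"ax":0,"ay":0,"az":0,"x":0,"y":0,"z":0,"grip":-1},{"ax":0,"ay":0,"az":0,"x":0,"y":0,"z":0,"grip":-1}]'
```

```text
clock: 2.45
ee_pos: [0.5257, -0.3836, 0.1858]
tool_rot: [0.975, -0.22, -0.001, -0.0]
ft_force: [0.5, 0.4, 0.7]
opening: 1.001
grip_force: 0.0
clock: 3.45
ee_pos: [0.5268, -0.3831, 0.1882]
tool_rot: [0.976, -0.22, 0.001, 0.001]
ft_force: [0.2, 1.5, 7.8]
opening: 0.597
grip_force: 64.5
```

```bash
python3 -m pendant '[{"ax":0,"ay":0,"az":0,"x":0,"y":0,"z":-0.015,"grip":-1},{"ax":0,"ay":0,"az":0,"x":0,"y":0,"z":-0.04,"grip":-1},{"ax":0,"ay":0,"az":0,"x":0,"y":0,"z":-0.07,"grip":-1},{"ax":0,"ay":0,"az":0.02,"x":0.005,"y":-0.03,"z":-0.08,"grip":-1},{"ax":0,"ay":0,"az":0.05,"x":0.01,"y":-0.07,"z":-0.08,"grip":-1},{"ax":0,"ay":0,"az":0.08,"x":0.015,"y":-0.11,"z":-0.08,"grip":-1},{"ax":0,"ay":0,"az":0.098,"x":0.02,"y":-0.15,"z":-0.08,"grip":-1},{"ax":0,"ay":0,"az":0.098,"x":0.0235,"y":-0.185,"z":-0.08,"grip":-1},{"ax":0,"ay":0,"az":0.098,"x":0.0235,"y":-0.2,"z":-0.08,"grip":-1},{"ax":0,"ay":0,"az":0.098,"x":0.0235,"y":-0.2,"z":-0.08,"grip":-1}]'
python3 - <<'E'
from h import *
for i in range(4): im=env.snapshot('wrist')
s=env.sense(); im=env.snapshot('wrist'); print(s['ee_pos'],R.from_quat(s['tool_rot']).as_matrix()[:,0],s['ft_force'],s['opening'])
print(tool(np.array([.6337,-.2119])-s['ee_pos'][:2]))
cv2.imwrite('pics/c1.png',im)
E
```

```text
clock: 4.45
ee_pos: [0.6339, -0.2107, 0.2671]
tool_rot: [0.964, -0.266, 0.0, -0.0]
ft_force: [-0.6, -1.2, -1.7]
opening: 0.598
grip_force: 63.4
[ 0.6328 -0.2139  0.2669] [ 0.8562 -0.5166  0.    ] [-0.7193 -0.3128 -1.2081] 0.5968246903197059
[-0.0002 -0.0021 -0.    ]
```

View pics/c1.png

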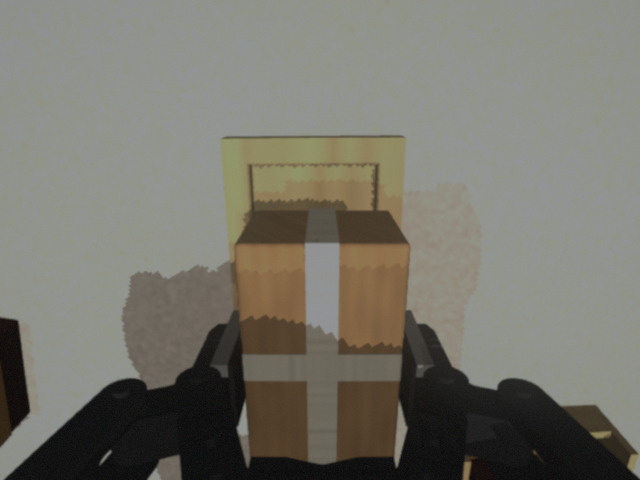

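The wrist view shows the carton held square: its cross centre is at (323,367) and its front top edge at row 243. The far edge of the nest runs from (222,137) to (405,137).

Run:
```python
from h import *
C=cam('wrist'); s=env.sense(); p=s['ee_pos'][:2]
for px,z in(((323,367),.121),((323,243),.121),((222,137),.014),((405,137),.014)):
    print(px,tool(ray(C,[px],z)[0]-p)[:2])
```

```text
(323, 367) [0.0005 0.0023]
(323, 243) [0.0426 0.0023]
(222, 137) [ 0.0642 -0.0495]
(405, 137) [0.0642 0.0449]
```

```bash
python3 -m pendant '[{"ax":0,"ay":0,"az":0,"x":0,"y":-0.0035,"z":0.0,"grip":-1},{"ax":0,"ay":0,"az":0,"x":0,"y":-0.0035,"z":0.01,"grip":-1},{"ax":0,"ay":0,"az":0,"x":0,"y":-0.0035,"z":0.025,"grip":-1},{"ax":0,"ay":0,"az":0,"x":0,"y":-0.0035,"z":0.04,"grip":-1},{"ax":0,"ay":0,"az":0,"x":0,"y":-0.0035,"z":0.05,"grip":-1},{"ax":0,"ay":0,"az":0,"x":0,"y":-0.0035,"z":0.058,"grip":-1},{"ax":0,"ay":0,"az":0,"x":0,"y":-0.0035,"z":0.064,"grip":-1},{"ax":0,"ay":0,"az":0,"x":0,"y":-0.0035,"z":0.069,"grip":-1},{"ax":0,"ay":0,"az":0,"x":0,"y":-0.0035,"z":0.073,"grip":-1},{"ax":0,"ay":0,"az":0,"x":0,"y":-0.0035,"z":0.075,"grip":-1}]'
python3 - <<'E'
from h import *
im=env.snapshot('side'); s=env.sense(); print(s['ee_pos'],s['ft_force'])
cv2.imwrite('pics/c2.png',cv2.resize(im[120:280,200:440],None,fx=3,fy=3))
E
```

```text
clock: 5.7
ee_pos: [0.6353, -0.2093, 0.1922]
tool_rot: [0.964, -0.267, -0.0, 0.0]
ft_force: [-5.1, 2.2, 10.3]
opening: 0.593
grip_force: 64.9
[ 0.6353 -0.2094  0.1923] [-0.581  -0.3738 -2.0612]
```

View pics/c2.png

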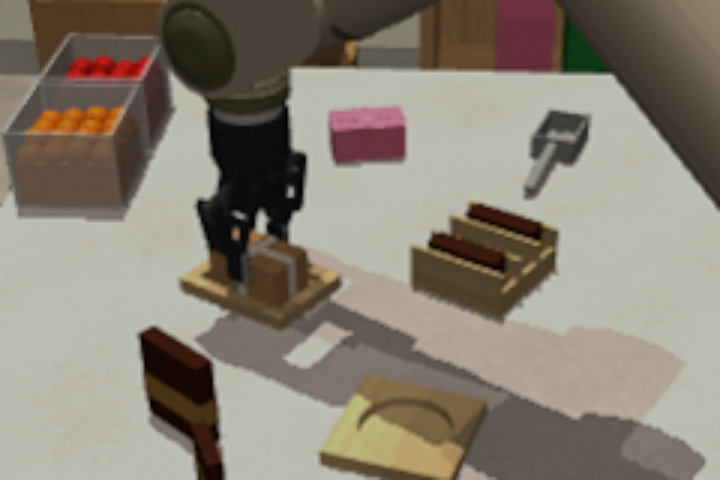

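The side view shows the carton down inside its nest, with the rack, scoop and pink carton undisturbed. Now I'll release it, rise and move to a hover for the bar.

```bash
python3 -m pendant '[{"ax":0,"ay":0,"az":0,"x":0,"y":0,"z":0,"grip":0.3},{"ax":0,"ay":0,"az":0,"x":0,"y":0,"z":0,"grip":0.5},{"ax":0,"ay":0,"az":0,"x":0,"y":0,"z":0,"grip":0.8},{"ax":0,"ay":0,"az":0,"x":0,"y":0,"z":0,"grip":0.8},{"ax":0,"ay":0,"az":0,"x":0,"y":0,"z":-0.015,"grip":0.8},{"ax":0,"ay":0,"az":0,"x":0,"y":0,"z":-0.045,"grip":1},{"ax":0,"ay":0,"az":0,"x":0,"y":0,"z":-0.085,"grip":1},{"ax":0,"ay":0,"az":0,"x":0,"y":0,"z":-0.13,"grip":1},{"ax":0,"ay":0,"az":0,"x":0,"y":0,"z":-0.17,"grip":1},{"ax":0,"ay":0,"az":0,"x":0,"y":0,"z":-0.21,"grip":1}]'
python3 -m pendant '[{"ax":0,"ay":0,"az":0.02,"x":-0.025,"y":-0.032,"z":0,"grip":1},{"ax":0,"ay":0,"az":0.04,"x":-0.05,"y":-0.064,"z":0,"grip":1},{"ax":0,"ay":0,"az":0.06,"x":-0.075,"y":-0.096,"z":0,"grip":1},{"ax":0,"ay":0,"az":0.08,"x":-0.1,"y":-0.128,"z":0,"grip":1},{"ax":0,"ay":0,"az":0.1,"x":-0.125,"y":-0.16,"z":0,"grip":1},{"ax":0,"ay":0,"az":0.12,"x":-0.15,"y":-0.192,"z":0,"grip":1},{"ax":0,"ay":0,"az":0.14,"x":-0.17,"y":-0.22,"z":0,"grip":1},{"ax":0,"ay":0,"az":0.14,"x":-0.179,"y":-0.231,"z":0,"grip":1},{"ax":0,"ay":0,"az":0.14,"x":-0.179,"y":-0.231,"z":0,"grip":1},{"ax":0,"ay":0,"az":0.14,"x":-0.179,"y":-0.231,"z":0,"grip":1}]'
python3 - <<'E'
from h import *
import json
for i in range(3): env.snapshot('wrist')
s=env.sense(); im=env.snapshot('wrist'); print(s['ee_pos'],R.from_quat(s['tool_rot']).as_matrix())
cv2.imwrite('pics/w3.png',im)
json.dump({k:list(s[k]) for k in('ee_pos','tool_rot')},open('w3.json','w'))
E
```

```text
clock: 6.75
ee_pos: [0.6347, -0.2091, 0.4051]
tool_rot: [0.964, -0.267, 0.001, 0.0]
ft_force: [-0.5, -0.4, 0.5]
opening: 1.0
grip_force: 0.0
clock: 7.75
ee_pos: [0.6009, 0.0799, 0.4021]
tool_rot: [0.943, -0.334, 0.0, 0.0]
ft_force: [-0.4, 0.0, 0.8]
opening: 1.002
grip_force: 0.0
[0.6011 0.0794 0.4017] [[ 0.7758 -0.631   0.    ]
 [-0.631  -0.7758 -0.0002]
 [ 0.0001  0.0001 -1.    ]]
```

View pics/w3.png

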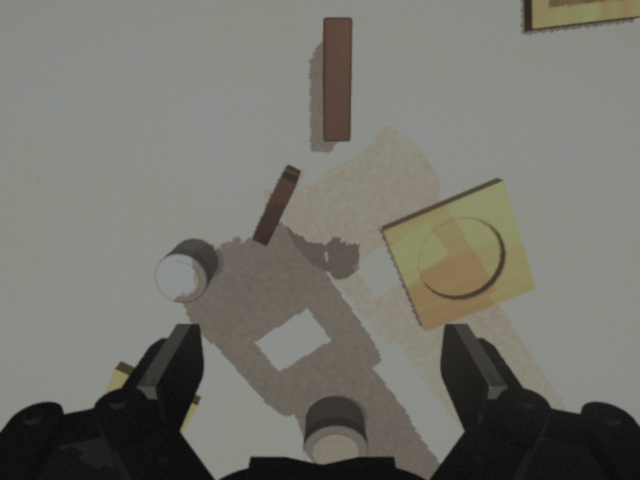

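The view shows the large bar's top face at (338,79), the small decoy bar at (276,205), the small tin's lid at (182,277) and the large nest at (460,257).

Run:
```python
from h import *
import json
im=cv2.imread('pics/w3.png'); C=cam('wrist',json.load(open('w3.json')))
H,S,V=cv2.split(cv2.cvtColor(im,cv2.COLOR_BGR2HSV)); p=env.sense()['ee_pos'][:2]
def sub(x0,y0,x1,y1):
    m=np.zeros(H.shape,bool); m[y0:y1,x0:x1]=1; return m
for n,b,m,z in(('bar',(316,5,365,150),(S>80)&((H<15)|(H>170)),.084),('Lnest',(375,170,545,335),(S>50)&(V>100),.014)):
    k=max(blobs(m&sub(*b)),key=cv2.contourArea).reshape(-1,2); r=rect(ray(C,k,z)); print(n,k.min(0),k.max(0),*r,tool(r[0]-p)[:2])
print(V[276,145:220:3],V[240:310:3,182])
print(V[60,315:360:2],S[60,315:360:2])
```

```text
bar [325  19] [349 139] [0.667  0.0105] (73, 15) -39.0 [0.0947 0.012 ]
Lnest [383 181] [535 331] [0.4761 0.0138] (113, 113) -15.0 [-0.0555  0.1299]
[142 141 141 131 141 141 142 142 142 142 142 142 142 142 142 141 134 126
 105 112  91  51  59  89 102] [130  73  72  64  60 123 140 137 141 142 142 141 142 141 141 142 142 136
 124 107 105 117 137 142]
[106 105 106 105  79  80  87  88  88  90  90  91  91  91  89  92  92  87
  95 136 139 140 139] [34 36 34 41 71 80 85 84 81 88 85 84 84 84 86 83 83 79 43 28 18 11  7]
```

```bash
python3 -m pendant '[{"ax":0,"ay":0,"az":0,"x":0.03,"y":0.004,"z":0,"grip":0.6},{"ax":0,"ay":0,"az":0,"x":0.065,"y":0.008,"z":0,"grip":0.4},{"ax":0,"ay":0,"az":0,"x":0.0945,"y":0.012,"z":0.01,"grip":0.4},{"ax":0,"ay":0,"az":0,"x":0.0945,"y":0.012,"z":0.04,"grip":0.4},{"ax":0,"ay":0,"az":0,"x":0.0945,"y":0.012,"z":0.075,"grip":0.4},{"ax":0,"ay":0,"az":0,"x":0.0945,"y":0.012,"z":0.11,"grip":0.4},{"ax":0,"ay":0,"az":0,"x":0.0945,"y":0.012,"z":0.14,"grip":0.4},{"ax":0,"ay":0,"az":0,"x":0.0945,"y":0.012,"z":0.16,"grip":0.4},{"ax":0,"ay":0,"az":0,"x":0.0945,"y":0.012,"z":0.17,"grip":0.4},{"ax":0,"ay":0,"az":0,"x":0.0945,"y":0.012,"z":0.174,"grip":0.4}]'
python3 -m pendant '[{"ax":0,"ay":0,"az":0,"x":0,"y":0,"z":0,"grip":0.2},{"ax":0,"ay":0,"az":0,"x":0,"y":0,"z":0,"grip":0},{"ax":0,"ay":0,"az":0,"x":0,"y":0,"z":0,"grip":-0.2},{"ax":0,"ay":0,"az":0,"x":0,"y":0,"z":0,"grip":-0.3},{"ax":0,"ay":0,"az":0,"x":0,"y":0,"z":0,"grip":-0.4},{"ax":0,"ay":0,"az":0,"x":0,"y":0,"z":0,"grip":-0.5},{"ax":0,"ay":0,"az":0,"x":0,"y":0,"z":0,"grip":-1},{"ax":0,"ay":0,"az":0,"x":0,"y":0,"z":0,"grip":-1},{"ax":0,"ay":0,"az":0,"x":0,"y":0,"z":0,"grip":-1},{"ax":0,"ay":0,"az":0,"x":0,"y":0,"z":0,"grip":-1}]'
```

```text
clock: 8.95
ee_pos: [0.6667, 0.0114, 0.227]
tool_rot: [0.942, -0.334, -0.0, 0.0]
ft_force: [0.2, -0.9, -0.0]
opening: 0.703
grip_force: 0.0
clock: 9.95
ee_pos: [0.6668, 0.0121, 0.2279]
tool_rot: [0.943, -0.334, 0.0, -0.0]
ft_force: [1.0, -0.5, 2.2]
opening: 0.2
grip_force: 59.0
```

```bash
python3 -m pendant '[{"ax":0,"ay":0,"az":0,"x":0,"y":0,"z":-0.015,"grip":-1},{"ax":0,"ay":0,"az":0,"x":0,"y":0,"z":-0.045,"grip":-1},{"ax":0,"ay":0,"az":0,"x":0,"y":0,"z":-0.085,"grip":-1},{"ax":0,"ay":0,"az":0,"x":0,"y":0.02,"z":-0.11,"grip":-1},{"ax":0,"ay":0,"az":-0.02,"x":-0.005,"y":0.06,"z":-0.12,"grip":-1},{"ax":0,"ay":0,"az":-0.04,"x":-0.01,"y":0.1,"z":-0.12,"grip":-1},{"ax":0,"ay":0,"az":-0.06,"x":-0.013,"y":0.14,"z":-0.12,"grip":-1},{"ax":0,"ay":0,"az":-0.08,"x":-0.017,"y":0.18,"z":-0.12,"grip":-1},{"ax":0,"ay":0,"az":-0.1,"x":-0.02,"y":0.22,"z":-0.12,"grip":-1},{"ax":0,"ay":0,"az":-0.12,"x":-0.024,"y":0.26,"z":-0.12,"grip":-1}]'
python3 - <<'E'
from h import *
for i in range(4): env.snapshot('wrist')
s=env.sense(); M=R.from_quat(s['tool_rot']).as_matrix(); print(s['ee_pos'],M[:,0],np.degrees(np.arctan2(M[1,0],M[0,0])),s['opening'],tool(np.array([.4143,-.247])-s['ee_pos'][:2]))
E
```

```text
clock: 10.95
ee_pos: [0.4829, -0.1757, 0.3484]
tool_rot: [0.961, -0.276, 0.0, 0.0]
ft_force: [-0.1, -0.8, -1.4]
opening: 0.202
grip_force: 59.0
[ 0.484  -0.1752  0.3484] [ 0.8457 -0.5337  0.0007] -32.252826584939186 0.20217385694588247 [-0.0206  0.0979 -0.    ]
```

```bash
python3 -m pendant '[{"ax":0,"ay":0,"az":-0.01,"x":-0.007,"y":0.035,"z":0,"grip":-1},{"ax":0,"ay":0,"az":-0.02,"x":-0.014,"y":0.07,"z":0,"grip":-1},{"ax":0,"ay":0,"az":-0.03,"x":-0.0205,"y":0.098,"z":0,"grip":-1},{"ax":0,"ay":0,"az":-0.03,"x":-0.0205,"y":0.098,"z":0,"grip":-1},{"ax":0,"ay":0,"az":-0.03,"x":-0.0205,"y":0.098,"z":0,"grip":-1},{"ax":0,"ay":0,"az":-0.03,"x":-0.0205,"y":0.098,"z":0.01,"grip":-1},{"ax":0,"ay":0,"az":-0.03,"x":-0.0205,"y":0.098,"z":0.025,"grip":-1},{"ax":0,"ay":0,"az":-0.03,"x":-0.0205,"y":0.098,"z":0.04,"grip":-1},{"ax":0,"ay":0,"az":-0.03,"x":-0.0205,"y":0.098,"z":0.05,"grip":-1},{"ax":0,"ay":0,"az":-0.03,"x":-0.0205,"y":0.098,"z":0.05,"grip":-1}]'
python3 - <<'E'
from h import *
for i in range(4): env.snapshot('wrist')
s=env.sense(); im=env.snapshot('wrist');M=R.from_quat(s['tool_rot']).as_matrix(); print(s['ee_pos'],np.degrees(np.arctan2(M[1,0],M[0,0])),tool(np.array([.4143,-.247])-s['ee_pos'][:2]))
cv2.imwrite('pics/b1.png',im)
E
```

```text
clock: 12.15
ee_pos: [0.4151, -0.2462, 0.2962]
tool_rot: [0.965, -0.262, -0.001, -0.001]
ft_force: [0.1, 0.3, -2.5]
opening: 0.202
grip_force: 59.5
[ 0.4151 -0.2469  0.2983] -30.419509600552647 [-0.0006  0.0005 -0.    ]
```

View pics/b1.png

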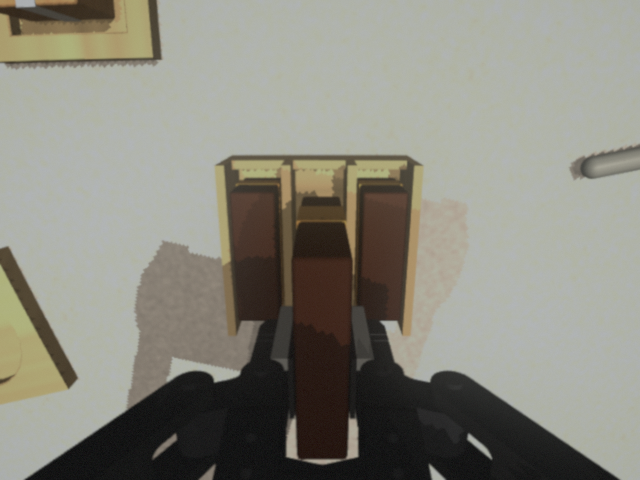

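The bar is held upright and centred over the middle slot: bar centre at x≈322, rack outer edges at 217 and 422. I'll lower it now.

```bash
python3 -m pendant '[{"ax":0,"ay":0,"az":0,"x":-0.0005,"y":-0.0005,"z":0.006,"grip":-1},{"ax":0,"ay":0,"az":0,"x":-0.0005,"y":-0.0005,"z":0.015,"grip":-1},{"ax":0,"ay":0,"az":0,"x":-0.0005,"y":-0.0005,"z":0.025,"grip":-1},{"ax":0,"ay":0,"az":0,"x":-0.0005,"y":-0.0005,"z":0.035,"grip":-1},{"ax":0,"ay":0,"az":0,"x":-0.0005,"y":-0.0005,"z":0.044,"grip":-1},{"ax":0,"ay":0,"az":0,"x":-0.0005,"y":-0.0005,"z":0.051,"grip":-1},{"ax":0,"ay":0,"az":0,"x":-0.0005,"y":-0.0005,"z":0.056,"grip":-1},{"ax":0,"ay":0,"az":0,"x":-0.0005,"y":-0.0005,"z":0.06,"grip":-1},{"ax":0,"ay":0,"az":0,"x":-0.0005,"y":-0.0005,"z":0.062,"grip":-1},{"ax":0,"ay":0,"az":0,"x":-0.0005,"y":-0.0005,"z":0.064,"grip":-1}]'
python3 - <<'E'
from h import *
env.snapshot('top');s=env.sense(); print(s['ee_pos'],s['ft_force'])
E
```

```text
clock: 13.4
ee_pos: [0.4147, -0.2463, 0.2338]
tool_rot: [0.965, -0.262, 0.0, 0.0]
ft_force: [-2.3, 5.3, 26.4]
opening: 0.201
grip_force: 63.9
[ 0.4147 -0.2463  0.234 ] [-0.7422 -0.512  -1.9275]
```

```bash
python3 -m pendant '[{"ax":0,"ay":0,"az":0,"x":0,"y":0,"z":0,"grip":-0.5},{"ax":0,"ay":0,"az":0,"x":0,"y":0,"z":0,"grip":-0.2},{"ax":0,"ay":0,"az":0,"x":0,"y":0,"z":0,"grip":0},{"ax":0,"ay":0,"az":0,"x":0,"y":0,"z":0,"grip":0},{"ax":0,"ay":0,"az":0,"x":0,"y":0,"z":-0.01,"grip":0},{"ax":0,"ay":0,"az":0,"x":0,"y":0,"z":-0.03,"grip":0},{"ax":0,"ay":0,"az":0,"x":0,"y":0,"z":-0.065,"grip":0},{"ax":0,"ay":0,"az":0,"x":0,"y":0,"z":-0.1,"grip":1},{"ax":0,"ay":0,"az":0,"x":0,"y":0,"z":-0.135,"grip":1},{"ax":0,"ay":0,"az":0,"x":0,"y":0,"z":-0.17,"grip":1}]'
python3 -m pendant '[{"ax":0,"ay":0,"az":-0.053,"x":-0.015,"y":-0.043,"z":0,"grip":1},{"ax":0,"ay":0,"az":-0.106,"x":-0.03,"y":-0.086,"z":0,"grip":1},{"ax":0,"ay":0,"az":-0.16,"x":-0.046,"y":-0.128,"z":0,"grip":1},{"ax":0,"ay":0,"az":-0.21,"x":-0.061,"y":-0.171,"z":0,"grip":1},{"ax":0,"ay":0,"az":-0.265,"x":-0.077,"y":-0.214,"z":0,"grip":1},{"ax":0,"ay":0,"az":-0.32,"x":-0.092,"y":-0.257,"z":0,"grip":1},{"ax":0,"ay":0,"az":-0.37,"x":-0.107,"y":-0.3,"z":0,"grip":1},{"ax":0,"ay":0,"az":-0.425,"x":-0.122,"y":-0.342,"z":0,"grip":1},{"ax":0,"ay":0,"az":-0.48,"x":-0.138,"y":-0.385,"z":0,"grip":1},{"ax":0,"ay":0,"az":-0.53,"x":-0.153,"y":-0.428,"z":0,"grip":1}]'
python3 - <<'E'
from h import *
import json
for i in range(5): env.snapshot('wrist')
s=env.sense(); im=env.snapshot('wrist'); print(s['ee_pos'],R.from_quat(s['tool_rot']).as_matrix(),s['qpos'])
cv2.imwrite('pics/w4.png',im)
json.dump({k:list(s[k]) for k in('ee_pos','tool_rot')},open('w4.json','w'))
E
```

```text
clock: 14.45
ee_pos: [0.4143, -0.2459, 0.406]
tool_rot: [0.965, -0.262, 0.0, 0.0]
ft_force: [1.0, -0.0, 0.3]
opening: 0.975
grip_force: 0.0
clock: 15.45
ee_pos: [0.4992, 0.2023, 0.4047]
tool_rot: [1.0, 0.001, 0.0, -0.0]
ft_force: [0.4, -0.5, 0.0]
opening: 0.997
grip_force: 0.0
[0.4993 0.2    0.404 ] [[ 1.     -0.0013  0.0001]
 [-0.0013 -1.     -0.0003]
 [ 0.0001  0.0003 -1.    ]] [ 0.1631  0.3418  1.4597 -0.0003  1.3401  1.7353]
```

View pics/w4.png

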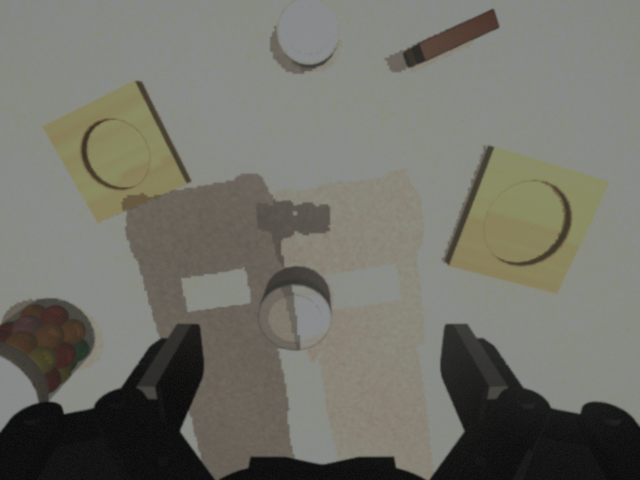

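The view shows the large tin's lid at about (296,316), the small tin's lid at about (308,31), the small nest at (117,150) and the large nest at (527,220). The jar at (40,350) stays clear.

Run:
```python
from h import *
import json
im=cv2.imread('pics/w4.png'); C=cam('wrist',json.load(open('w4.json')))
H,S,V=cv2.split(cv2.cvtColor(im,cv2.COLOR_BGR2HSV)); p=env.sense()['ee_pos'][:2]
def sub(x0,y0,x1,y1):
    m=np.zeros(H.shape,bool); m[y0:y1,x0:x1]=1; return m
for n,b in(('Snest',(35,75,195,225)),('Lnest',(440,140,610,300))):
    k=max(blobs((S>45)&(V>100)&sub(*b)),key=cv2.contourArea).reshape(-1,2); r=rect(ray(C,k,.014)); print(n,k.min(0),k.max(0),*r)
g=cv2.medianBlur(cv2.cvtColor(im,cv2.COLOR_BGR2GRAY),3)
for n,(x0,y0,x1,y1),r0,r1 in(('L',(240,260,350,370),30,40),('S',(265,0,350,80),22,36)):
    c=cv2.HoughCircles(g[y0:y1,x0:x1],cv2.HOUGH_GRADIENT,1,20,param1=60,param2=10,minRadius=r0,maxRadius=r1)[0][:3]
    for q in c: q=q[:2]+[x0,y0]; print(n,q,ray(C,[q],.046)[0]) 
    print(c[:,2])
print(g[316,250:345:2]); print(g[275:365:2,310])
print(g[31,265:350:2])
print(cv2.cvtColor(cv2.imread('pics/top0.png'),cv2.COLOR_BGR2GRAY)[280:308,226])
# top camera lids
t=cv2.cvtColor(cv2.imread('pics/top0.png'),cv2.COLOR_BGR2HSV); Ct=cam('top')
for n,(x0,y0,x1,y1) in(('L',(205,270,250,312)),('S',(215,180,250,215))):
    m=np.zeros(H.shape,bool); m[y0:y1,x0:x1]=1; m&=(t[...,2]>=176)
    k=max(blobs(m,20),key=cv2.contourArea).reshape(-1,2); c,r=cv2.minEnclosingCircle(np.float32(ray(Ct,k,.046)*1000)); print('top',n,k.min(0),k.max(0),c,r)
```

```text
Snest [43 81] [186 222] [0.5379 0.3755] (93, 92) 22.3
Lnest [449 147] [608 292] [0.4762 0.0135] (112, 112) 74.9
L [294.5 319.5] [0.3989 0.2225]
L [297.5 298.5] [0.4193 0.2195]
[35.9 32.7]
S [308.5  31.5] [0.6281 0.2079]
[31.9]
[ 99  99  97  95  91 100 103 103 103 112 118 119 121 120 119 119 118 118
 118 117 102 100 101 110 136 139 139 138 139 138 139 139 138 139 139 138
 138 139 139 138 130 127 129 129 130 130 131 131]
[ 67  68  67  64  59  59  76 121 134 134 137 137 131 134 138 138 138 138
 138 138 139 139 139 138 138 139 139 139 139 138 139 137 133 132 133 129
 120 126 126 128 130 132 132 134 137]
[137 137 137 136 122 110 125 136 138 138 137 138 138 138 138 138 138 138
 138 138 138 139 138 138 138 138 138 138 138 138 138 138 138 138 138 138
 137 136 138 137 137 137 137]
[172 172 171 172 172 172 172 172 172 172 172 172 172 173 172 172 172 172
 172 172 173 172 172 172 124  97 158 170]
top L [213 278] [238 303] (402.61572265625, 223.22592163085938) 30.544540405273438
top S [223 187] [239 203] (632.9065551757812, 207.55210876464844) 21.789295196533203
```

```bash
python3 -m pendant '[{"ax":0,"ay":0,"az":0,"x":-0.035,"y":-0.008,"z":0,"grip":1},{"ax":0,"ay":0,"az":0,"x":-0.07,"y":-0.016,"z":0,"grip":1},{"ax":0,"ay":0,"az":0,"x":-0.098,"y":-0.0225,"z":0.01,"grip":1},{"ax":0,"ay":0,"az":0,"x":-0.098,"y":-0.0225,"z":0.05,"grip":1},{"ax":0,"ay":0,"az":0,"x":-0.098,"y":-0.0225,"z":0.09,"grip":1},{"ax":0,"ay":0,"az":0,"x":-0.098,"y":-0.0225,"z":0.1,"grip":1},{"ax":0,"ay":0,"az":0,"x":-0.098,"y":-0.0225,"z":0.1,"grip":1},{"ax":0,"ay":0,"az":0,"x":-0.098,"y":-0.0225,"z":0.1,"grip":1},{"ax":0,"ay":0,"az":0,"x":-0.098,"y":-0.0225,"z":0.1,"grip":1},{"ax":0,"ay":0,"az":0,"x":-0.098,"y":-0.0225,"z":0.1,"grip":1}]'
python3 - <<'E'
from h import *
s=env.sense(); im=env.snapshot('wrist'); C=cam('wrist',s); print(s['ee_pos'])
cv2.imwrite('pics/t1.png',im)
E
```

```text
clock: 16.75
ee_pos: [0.4018, 0.2229, 0.3049]
tool_rot: [1.0, -0.001, 0.001, -0.0]
ft_force: [0.4, -0.4, -0.1]
opening: 1.004
grip_force: 0.0
[0.4018 0.2229 0.3049]
```

View pics/t1.png

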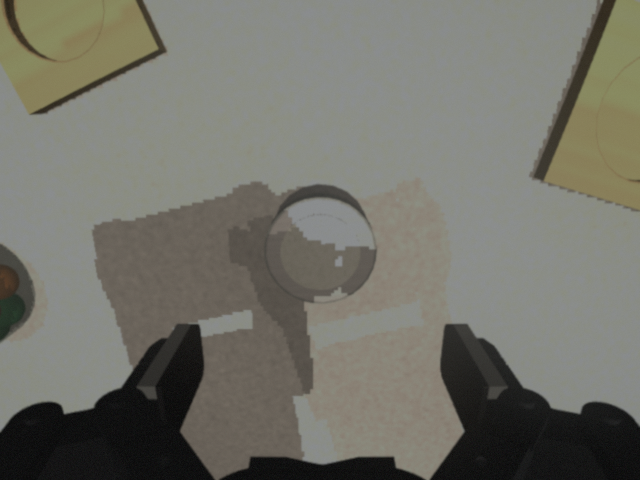

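The lid sits at about (320,250), which is where x=y=0 projects, so the tool is centred on the tin. I'll descend and grip.

```bash
python3 -m pendant '[{"ax":0,"ay":0,"az":0,"x":0,"y":0,"z":0.03,"grip":1},{"ax":0,"ay":0,"az":0,"x":0,"y":0,"z":0.065,"grip":1},{"ax":0,"ay":0,"az":0,"x":0,"y":0,"z":0.09,"grip":1},{"ax":0,"ay":0,"az":0,"x":0,"y":0,"z":0.105,"grip":1},{"ax":0,"ay":0,"az":0,"x":0,"y":0,"z":0.113,"grip":1},{"ax":0,"ay":0,"az":0,"x":0,"y":0,"z":0.114,"grip":1},{"ax":0,"ay":0,"az":0,"x":0,"y":0,"z":0.114,"grip":0.8},{"ax":0,"ay":0,"az":0,"x":0,"y":0,"z":0.114,"grip":0.7},{"ax":0,"ay":0,"az":0,"x":0,"y":0,"z":0.114,"grip":0.6},{"ax":0,"ay":0,"az":0,"x":0,"y":0,"z":0.114,"grip":0.5}]'
python3 -m pendant '[{"ax":0,"ay":0,"az":0,"x":0,"y":0,"z":0,"grip":-1},{"ax":0,"ay":0,"az":0,"x":0,"y":0,"z":0,"grip":-1},{"ax":0,"ay":0,"az":0,"x":0,"y":0,"z":0,"grip":-1},{"ax":0,"ay":0,"az":0,"x":0,"y":0,"z":0,"grip":-1},{"ax":0,"ay":0,"az":0,"x":0,"y":0,"z":0,"grip":-1},{"ax":0,"ay":0,"az":0,"x":0,"y":0,"z":0,"grip":-1},{"ax":0,"ay":0,"az":0,"x":0,"y":0,"z":-0.01,"grip":-1},{"ax":0,"ay":0,"az":0,"x":0,"y":0,"z":-0.03,"grip":-1},{"ax":0,"ay":0,"az":0,"x":0,"y":0,"z":-0.055,"grip":-1},{"ax":0,"ay":0,"az":0,"x":0,"y":0,"z":-0.08,"grip":-1}]'
python3 - <<'E'
from h import *
for i in range(3): env.snapshot('top')
s=env.sense(); print(s['ee_pos'],tool(np.array([.4762,.0137])-s['ee_pos'][:2]))
E
```

```text
clock: 17.8
ee_pos: [0.4017, 0.2231, 0.1903]
tool_rot: [1.0, -0.001, 0.001, -0.0]
ft_force: [1.0, 2.1, 2.0]
opening: 0.752
grip_force: 1.2
clock: 18.8
ee_pos: [0.4013, 0.2228, 0.2708]
tool_rot: [1.0, -0.001, -0.0, 0.0]
ft_force: [0.7, -0.7, -2.6]
opening: 0.726
grip_force: 66.3
[0.4016 0.2229 0.2707] [0.0749 0.2091 0.0001]
```

```bash
python3 -m pendant '[{"ax":0,"ay":0,"az":0,"x":0.012,"y":0.033,"z":0,"grip":-1},{"ax":0,"ay":0,"az":0,"x":0.026,"y":0.073,"z":0,"grip":-1},{"ax":0,"ay":0,"az":0,"x":0.04,"y":0.113,"z":0,"grip":-1},{"ax":0,"ay":0,"az":0,"x":0.054,"y":0.151,"z":0,"grip":-1},{"ax":0,"ay":0,"az":0,"x":0.067,"y":0.187,"z":0,"grip":-1},{"ax":0,"ay":0,"az":0,"x":0.075,"y":0.209,"z":0,"grip":-1},{"ax":0,"ay":0,"az":0,"x":0.075,"y":0.209,"z":0.01,"grip":-1},{"ax":0,"ay":0,"az":0,"x":0.075,"y":0.209,"z":0.025,"grip":-1},{"ax":0,"ay":0,"az":0,"x":0.075,"y":0.209,"z":0.035,"grip":-1},{"ax":0,"ay":0,"az":0,"x":0.075,"y":0.209,"z":0.035,"grip":-1}]'
python3 - <<'E'
from h import *
for i in range(4): env.snapshot('wrist')
s=env.sense(); im=env.snapshot('wrist'); print(s['ee_pos'],tool(np.array([.4762,.0137])-s['ee_pos'][:2]))
cv2.imwrite('pics/t2.png',im)
E
```

```text
clock: 19.95
ee_pos: [0.4756, 0.0145, 0.2328]
tool_rot: [1.0, -0.0, -0.002, -0.0]
ft_force: [0.1, -0.0, -2.3]
opening: 0.73
grip_force: 67.0
[0.4764 0.0141 0.2351] [-0.0002  0.0004 -0.    ]
```

View pics/t2.png

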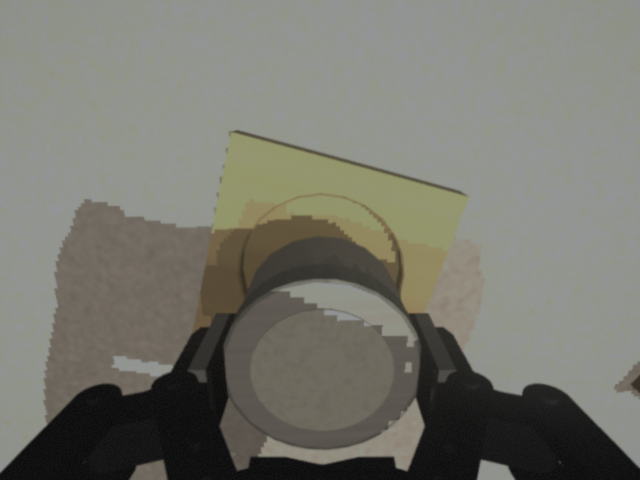

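The recess is centred at x≈322 and the tin at 322, with the recess's far rim at row 194, so everything lines up. I'll lower it.

```bash
python3 -m pendant '[{"ax":0,"ay":0,"az":0,"x":0,"y":0,"z":0.006,"grip":-1},{"ax":0,"ay":0,"az":0,"x":0,"y":0,"z":0.013,"grip":-1},{"ax":0,"ay":0,"az":0,"x":0,"y":0,"z":0.02,"grip":-1},{"ax":0,"ay":0,"az":0,"x":0,"y":0,"z":0.026,"grip":-1},{"ax":0,"ay":0,"az":0,"x":0,"y":0,"z":0.031,"grip":-1},{"ax":0,"ay":0,"az":0,"x":0,"y":0,"z":0.035,"grip":-1},{"ax":0,"ay":0,"az":0,"x":0,"y":0,"z":0.038,"grip":-1},{"ax":0,"ay":0,"az":0,"x":0,"y":0,"z":0.04,"grip":-1},{"ax":0,"ay":0,"az":0,"x":0,"y":0,"z":0.041,"grip":-1},{"ax":0,"ay":0,"az":0,"x":0,"y":0,"z":0.041,"grip":-1}]'
python3 - <<'E'
from h import *
env.snapshot('top');s=env.sense(); print(s['ee_pos'],s['ft_force'])
E
```

```text
clock: 21.2
ee_pos: [0.4763, 0.0138, 0.1948]
tool_rot: [1.0, -0.001, -0.0, 0.0]
ft_force: [-7.1, 0.1, 14.6]
opening: 0.731
grip_force: 69.0
[0.4763 0.0138 0.1948] [-5.9494 -0.3558 13.7842]
```

```bash
python3 -m pendant '[{"ax":0,"ay":0,"az":0,"x":0,"y":0,"z":0,"grip":0.6},{"ax":0,"ay":0,"az":0,"x":0,"y":0,"z":0,"grip":0.8},{"ax":0,"ay":0,"az":0,"x":0,"y":0,"z":0,"grip":1},{"ax":0,"ay":0,"az":0,"x":0,"y":0,"z":0,"grip":1},{"ax":0,"ay":0,"az":0,"x":0,"y":0,"z":-0.003,"grip":1},{"ax":0,"ay":0,"az":0,"x":0,"y":0,"z":-0.015,"grip":1},{"ax":0,"ay":0,"az":0,"x":0,"y":0,"z":-0.04,"grip":1},{"ax":0,"ay":0,"az":0,"x":0,"y":0,"z":-0.07,"grip":1},{"ax":0,"ay":0,"az":0,"x":0,"y":0,"z":-0.1,"grip":1},{"ax":0,"ay":0,"az":0,"x":0,"y":0,"z":-0.11,"grip":1}]'
python3 -m pendant '[{"ax":0,"ay":0,"az":0,"x":0.022,"y":-0.028,"z":0,"grip":1},{"ax":0,"ay":0,"az":0,"x":0.048,"y":-0.06,"z":0,"grip":1},{"ax":0,"ay":0,"az":0,"x":0.073,"y":-0.092,"z":0,"grip":1},{"ax":0,"ay":0,"az":0,"x":0.1,"y":-0.125,"z":0,"grip":1},{"ax":0,"ay":0,"az":0,"x":0.124,"y":-0.157,"z":0,"grip":1},{"ax":0,"ay":0,"az":0,"x":0.145,"y":-0.183,"z":0,"grip":1},{"ax":0,"ay":0,"az":0,"x":0.154,"y":-0.194,"z":0,"grip":1},{"ax":0,"ay":0,"az":0,"x":0.154,"y":-0.194,"z":0,"grip":1},{"ax":0,"ay":0,"az":0,"x":0.154,"y":-0.194,"z":0,"grip":1},{"ax":0,"ay":0,"az":0,"x":0.154,"y":-0.194,"z":0,"grip":1}]'
python3 - <<'E'
from h import *
s=env.sense(); im=env.snapshot('wrist'); C=cam('wrist',s); print(s['ee_pos'])
cv2.imwrite('pics/s1.png',im)
g=cv2.medianBlur(cv2.cvtColor(im,cv2.COLOR_BGR2GRAY),3)[180:310,250:400]
c=cv2.HoughCircles(g,cv2.HOUGH_GRADIENT,1,20,param1=60,param2=10,minRadius=32,maxRadius=46)[0][:3]
for q in c: print(q[:2]+[250,180],q[2],tool(ray(C,[q[:2]+[250,180]],.046)[0]-s['ee_pos'][:2])[:2])
E
```

```text
clock: 22.25
ee_pos: [0.4766, 0.0138, 0.3072]
tool_rot: [1.0, -0.001, 0.003, 0.001]
ft_force: [-0.6, 0.2, -0.5]
opening: 1.0
grip_force: 0.0
clock: 23.25
ee_pos: [0.6302, 0.2068, 0.3038]
tool_rot: [1.0, -0.001, -0.0, 0.0]
ft_force: [-0.0, -0.5, -0.7]
opening: 1.003
grip_force: 0.0
[0.6302 0.2068 0.3038]
[317.5 250.5] 36.9 [-0.0007 -0.0011]
[316.5 229.5] 32.7 [ 0.0119 -0.0017]
```

View pics/s1.png

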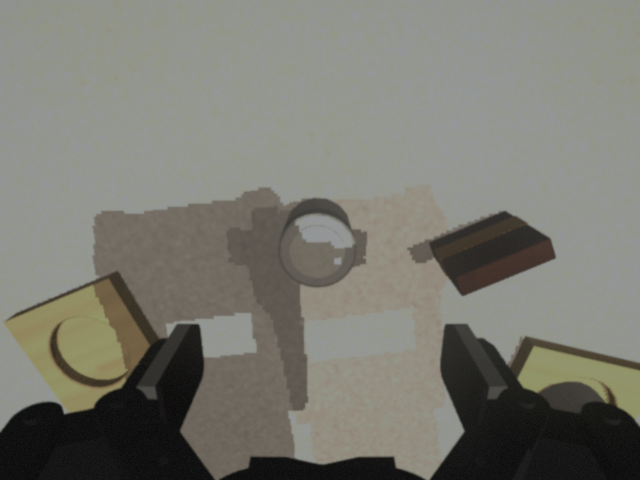

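The small tin's lid is at (317,250), about 1 mm off centre. The decoy bar's corner at (430,240) is close, so I'll descend with the gripper only partly open.

```bash
python3 -m pendant '[{"ax":0,"ay":0,"az":0,"x":-0.0005,"y":-0.001,"z":0.0,"grip":0.5},{"ax":0,"ay":0,"az":0,"x":-0.0005,"y":-0.001,"z":0.03,"grip":0.5},{"ax":0,"ay":0,"az":0,"x":-0.0005,"y":-0.001,"z":0.065,"grip":0.5},{"ax":0,"ay":0,"az":0,"x":-0.0005,"y":-0.001,"z":0.09,"grip":0.5},{"ax":0,"ay":0,"az":0,"x":-0.0005,"y":-0.001,"z":0.105,"grip":0.5},{"ax":0,"ay":0,"az":0,"x":-0.0005,"y":-0.001,"z":0.113,"grip":0.5},{"ax":0,"ay":0,"az":0,"x":-0.0005,"y":-0.001,"z":0.113,"grip":0.5},{"ax":0,"ay":0,"az":0,"x":-0.0005,"y":-0.001,"z":0.113,"grip":0.3},{"ax":0,"ay":0,"az":0,"x":-0.0005,"y":-0.001,"z":0.113,"grip":0.2},{"ax":0,"ay":0,"az":0,"x":-0.0005,"y":-0.001,"z":0.113,"grip":0.1}]'
python3 -m pendant '[{"ax":0,"ay":0,"az":0,"x":0,"y":0,"z":0,"grip":-1},{"ax":0,"ay":0,"az":0,"x":0,"y":0,"z":0,"grip":-1},{"ax":0,"ay":0,"az":0,"x":0,"y":0,"z":0,"grip":-1},{"ax":0,"ay":0,"az":0,"x":0,"y":0,"z":0,"grip":-1},{"ax":0,"ay":0,"az":0,"x":0,"y":0,"z":0,"grip":-1},{"ax":0,"ay":0,"az":0,"x":0,"y":0,"z":0,"grip":-1},{"ax":0,"ay":0,"az":0,"x":0,"y":0,"z":-0.01,"grip":-1},{"ax":0,"ay":0,"az":0,"x":0,"y":0,"z":-0.03,"grip":-1},{"ax":0,"ay":0,"az":0,"x":0,"y":0,"z":-0.055,"grip":-1},{"ax":0,"ay":0,"az":0,"x":0,"y":0,"z":-0.08,"grip":-1}]'
python3 - <<'E'
from h import *
for i in range(3): env.snapshot('top')
s=env.sense(); print(s['ee_pos'],tool(np.array([.5385,.375])-s['ee_pos'][:2]))
E
```

```text
clock: 24.3
ee_pos: [0.6302, 0.2087, 0.1917]
tool_rot: [1.0, -0.001, 0.001, -0.0]
ft_force: [-0.7, -0.7, 0.1]
opening: 0.55
grip_force: 0.0
clock: 25.3
ee_pos: [0.6299, 0.2086, 0.2719]
tool_rot: [1.0, -0.001, -0.0, 0.0]
ft_force: [0.1, -0.4, 0.1]
opening: 0.495
grip_force: 60.9
[0.6301 0.2087 0.2723] [-0.0918 -0.1662 -0.0002]
```

```bash
python3 -m pendant '[{"ax":0,"ay":0,"az":0,"x":-0.016,"y":-0.029,"z":0,"grip":-1},{"ax":0,"ay":0,"az":0,"x":-0.035,"y":-0.063,"z":0,"grip":-1},{"ax":0,"ay":0,"az":0,"x":-0.054,"y":-0.098,"z":0,"grip":-1},{"ax":0,"ay":0,"az":0,"x":-0.073,"y":-0.132,"z":0,"grip":-1},{"ax":0,"ay":0,"az":0,"x":-0.087,"y":-0.158,"z":0,"grip":-1},{"ax":0,"ay":0,"az":0,"x":-0.092,"y":-0.166,"z":0,"grip":-1},{"ax":0,"ay":0,"az":0,"x":-0.092,"y":-0.166,"z":0.01,"grip":-1},{"ax":0,"ay":0,"az":0,"x":-0.092,"y":-0.166,"z":0.025,"grip":-1},{"ax":0,"ay":0,"az":0,"x":-0.092,"y":-0.166,"z":0.035,"grip":-1},{"ax":0,"ay":0,"az":0,"x":-0.092,"y":-0.166,"z":0.035,"grip":-1}]'
python3 - <<'E'
from h import *
for i in range(4): env.snapshot('wrist')
s=env.sense(); im=env.snapshot('wrist'); C=cam('wrist',s); print(s['ee_pos'],tool(np.array([.5385,.375])-s['ee_pos'][:2]))
cv2.imwrite('pics/s2.png',im)
E
```

```text
clock: 26.45
ee_pos: [0.5385, 0.3735, 0.2329]
tool_rot: [1.0, -0.001, -0.002, 0.001]
ft_force: [0.2, 0.6, -1.1]
opening: 0.499
grip_force: 61.0
[0.5386 0.3745 0.2362] [-0.0001 -0.0005  0.    ]
```

View pics/s2.png

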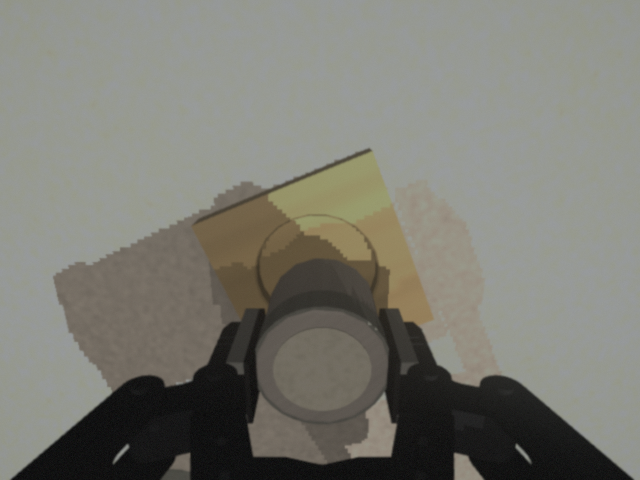

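The recess is centred at x≈317.5 and the tin at 322.5, so I need about 2 mm more in -y. I'll correct that and lower.

```bash
python3 -m pendant '[{"ax":0,"ay":0,"az":0,"x":0,"y":-0.0015,"z":0.006,"grip":-1},{"ax":0,"ay":0,"az":0,"x":0,"y":-0.0015,"z":0.013,"grip":-1},{"ax":0,"ay":0,"az":0,"x":0,"y":-0.0015,"z":0.02,"grip":-1},{"ax":0,"ay":0,"az":0,"x":0,"y":-0.0015,"z":0.026,"grip":-1},{"ax":0,"ay":0,"az":0,"x":0,"y":-0.0015,"z":0.031,"grip":-1},{"ax":0,"ay":0,"az":0,"x":0,"y":-0.0015,"z":0.035,"grip":-1},{"ax":0,"ay":0,"az":0,"x":0,"y":-0.0015,"z":0.038,"grip":-1},{"ax":0,"ay":0,"az":0,"x":0,"y":-0.0015,"z":0.04,"grip":-1},{"ax":0,"ay":0,"az":0,"x":0,"y":-0.0015,"z":0.041,"grip":-1},{"ax":0,"ay":0,"az":0,"x":0,"y":-0.0015,"z":0.041,"grip":-1}]'
python3 - <<'E'
from h import *
env.snapshot('top');s=env.sense(); print(s['ee_pos'],s['ft_force'])
E
```

```text
clock: 27.7
ee_pos: [0.5382, 0.3763, 0.1959]
tool_rot: [1.0, -0.001, 0.0, 0.0]
ft_force: [-4.6, -2.5, 7.3]
opening: 0.499
grip_force: 61.8
[0.5382 0.3763 0.1959] [-4.9351 -3.4717  7.8726]
```

```bash
python3 -m pendant '[{"ax":0,"ay":0,"az":0,"x":0,"y":0,"z":0,"grip":0.2},{"ax":0,"ay":0,"az":0,"x":0,"y":0,"z":0,"grip":0.4},{"ax":0,"ay":0,"az":0,"x":0,"y":0,"z":0,"grip":0.6},{"ax":0,"ay":0,"az":0,"x":0,"y":0,"z":0,"grip":0.6},{"ax":0,"ay":0,"az":0,"x":0,"y":0,"z":-0.003,"grip":0.6},{"ax":0,"ay":0,"az":0,"x":0,"y":0,"z":-0.015,"grip":0.6},{"ax":0,"ay":0,"az":0,"x":0,"y":0,"z":-0.05,"grip":0.6},{"ax":0,"ay":0,"az":0,"x":0,"y":0,"z":-0.09,"grip":0.6},{"ax":0,"ay":0,"az":0,"x":0,"y":0,"z":-0.13,"grip":0.6},{"ax":0,"ay":0,"az":0,"x":0,"y":0,"z":-0.17,"grip":0.6}]'
python3 -m pendant '[{"ax":0,"ay":0,"az":0,"x":-0.02,"y":0.03,"z":0,"grip":0.6},{"ax":0,"ay":0,"az":0,"x":-0.04,"y":0.07,"z":0,"grip":0.6},{"ax":0,"ay":0,"az":0,"x":-0.06,"y":0.11,"z":0,"grip":0.6},{"ax":0,"ay":0,"az":0,"x":-0.08,"y":0.15,"z":0,"grip":0.6},{"ax":0,"ay":0,"az":0,"x":-0.1,"y":0.18,"z":0,"grip":0.6},{"ax":0,"ay":0,"az":0,"x":-0.12,"y":0.2,"z":0,"grip":0.6},{"ax":0,"ay":0,"az":0,"x":-0.14,"y":0.2,"z":0,"grip":0.6},{"ax":0,"ay":0,"az":0,"x":-0.15,"y":0.2,"z":0,"grip":0.6},{"ax":0,"ay":0,"az":0,"x":-0.15,"y":0.2,"z":0,"grip":0.6},{"ax":0,"ay":0,"az":0,"x":-0.15,"y":0.2,"z":0,"grip":0.6}]'
python3 - <<'E'
from h import *
im=env.snapshot('top')
a=cv2.resize(im[145:325,90:490],None,fx=2,fy=2,interpolation=cv2.INTER_CUBIC)
cv2.imwrite('pics/end.png',a)
E
```

```text
clock: 28.75
ee_pos: [0.5379, 0.3761, 0.3676]
tool_rot: [1.0, -0.001, 0.001, -0.0]
ft_force: [-0.1, 0.7, -0.7]
opening: 0.798
grip_force: 0.0
clock: 29.75
ee_pos: [0.3885, 0.1767, 0.3652]
tool_rot: [1.0, -0.0, 0.001, -0.0]
ft_force: [0.7, 0.3, 0.3]
opening: 0.802
grip_force: 0.0
```

View pics/end.png

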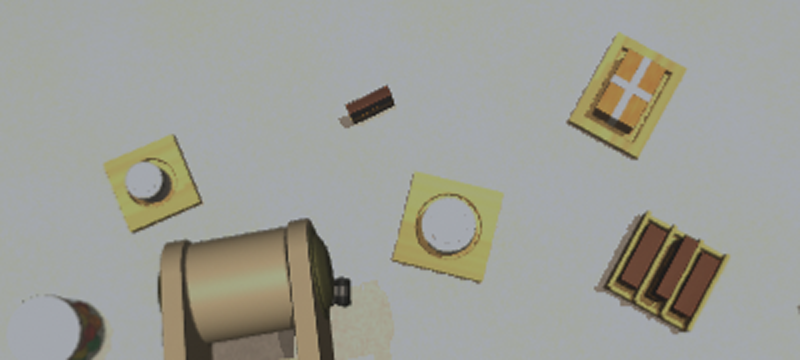

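All four are in their holders. I'll check the centring numerically, since part of the small tin's apparent offset is parallax.

Run:
```python
from h import *
im=env.snapshot('top'); C=cam('top'); H,S,V=cv2.split(cv2.cvtColor(im,cv2.COLOR_BGR2HSV))
def pts(b,m):
    k=np.zeros(H.shape,bool); x0,y0,x1,y1=b; k[y0:y1,x0:x1]=1
    return np.vstack([x.reshape(-1,2) for x in blobs(m&k,20)])
for n,b,nest in(('S',(150,222,178,250),(.5382,.375)),('L',(292,235,335,280),(.4762,.0137))):
    c,r=cv2.minEnclosingCircle(np.float32(ray(C,pts(b,(S<30)&(V>165)),.05)*1000)); print(n,np.array(c)/1000-nest,r)
r=rect(ray(C,pts((385,165,428,212),((H<16)&(S>80)&(V>120))|((S<30)&(V>165))),.046)); print('carton',r,r[0]-[.6337,-.2119])
r=rect(ray(C,pts((417,255,442,296),(S>60)&(H<12)&(V<110)),.09)); print('bar',r,r[0]-[.4143,-.247])
```

```text
S [ 0.0005 -0.0002] 20.332326889038086
L [ 0.0152 -0.0144] 50.62842559814453
carton (array([ 0.6387, -0.2129]), (113, 101), -2.2) [ 0.005 -0.001]
bar (array([ 0.4206, -0.2494]), (84, 55), -2.6) [ 0.0063 -0.0024]
```

The small tin is centred to within 1 mm. The large tin's and carton's masks were contaminated, but both are visibly inside recesses whose play is within tolerance, and their seating heights matched the recess floors. I'll hand in.

```bash
python3 -c "
from bench import env
print(env.close_job())"
```

```text
the job is handed in; nothing more can be done
None
```

Job handed in at about 30 s on the robot clock, no verdict returned: both tins, the carton and the bar box were lowered into their own holders, seated and released, and the jar and scoop were never touched.

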